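# Unclip the kitchen timer from the counter rail and put it on charge

## Robot

A 7-joint arm with a two-finger parallel gripper is mounted at the origin on a cart in front of the work surface, level with it; the furniture and walls round the work are solid. World frame = base frame: x ahead of the robot, y to its left, z up, the work surface at z = 0. Lengths are in m, angles in rad, forces in N, time in s.
With the tool pointing down it reaches from about 0.425 to 0.925 m from the base axis. Payload 6.8 kg.
Tool frame: the origin (TCP) lies at the very end of the fingers, on their centre line; the grasp point (between the pads) lies 19 mm behind it (bot.grasp_offset is the distance from the TCP to the grasp point, in m); z points along the fingers, y is the direction in which the jaws open and shut (so a half turn about z gives the same grasp; the last joint's range is limited). The gripper opens to 85 mm and grips with 20 to 120 N. Pads are 22 mm wide; open, the fingers measure 114 mm over their backs; the gripper's body (76 mm by 85 mm) begins 54 mm behind the grasp point. The pads swing forward as they close: fully open they stand 13 mm farther back than shut.
Start: joints at [1.14, 0.477, 0.022, 1.555, -0.011, 1.109, -0.083], TCP at [0.214, -0.64, 0.231] pointing down, gripper open.
Joint ranges: [-2.96, 2.96], [-0.34, 2.1], [-1.41, 1.46], [0.24, 2.44], [-1.37, 4.51], [0.17, 1.92], [-2.96, 2.96]. Speed limits (rad/s): [2.39, 2.39, 3.14, 3.14, 3.14, 3.14, 3.14].

## Interface

Orientations are given as a unit quaternion [w, x, y, z].
In Python, from station import monitor, cams, bot, finder gives the robot as it stands.
- The arm moves only by the tool jog_arm, never from a script. Its argument "plan" is a list of rows, each an object of numbers: "x", "y", "z": the shift along the tool's x, y, z as a fraction of full scale; "wx", "wy", "wz": the turn, a rotation vector about the tool's x, y, z as a fraction of full scale. A call has 1 to 12 rows; each row is the pose to reach, as a shift and turn from the pose measured when the call began, along the tool's axes at that moment, turning the shorter way round; what a row does not reach only later rows make up. Full scale, the value 1, is 20 cm for a shift and 180 degrees for a turn. A row lasts 1/12 s, in which the tool goes at most 41.7 mm and 7.16 degrees, less where a joint would pass 70% of its speed; a pose out of reach is approached as far as the arm can. A call with a number of a shift or a turn outside -1 to 1 is refused whole. A call with a gripper value outside its range is refused whole. "hand" is the opening, from -1 (shut) to 1 (fully open), set as the call begins (left out, the last holds). The fingers move at their own pace and stop on an object; "grip_force" is the grip in N (left out, the last holds). Time passes only in rows, so rows that repeat a pose let the fingers close. It gives the time, the measured TCP pose, the force and the opening at its end, in the units of the state.
- monitor.get_obs(): the state, without advancing time (a new reading comes with each control period).
- cams.read_camera(name): name is "scene" or "side" or "wrist"; returns the picture (420x560x3 uint8, red, green, blue); there is no depth.
- cams.get_calibration(name): a dict with "fx", "fy", "cx", "cy" (pixels), "extrinsics" (4x4, takes a point from world to camera coordinates). Camera axes: x right, y down, z forward; pixel columns grow to the right and rows downward; lengths in m; the calibration is good to about 2 mm. The wrist camera is an equidistant fisheye: a pixel r from the principal point sees the ray r / f radians off the axis. A picture is of the moment at which its call begins: read the wrist's pose just before it. get_calibration takes no time and is no camera call; for the wrist camera it gives the pose at the moment of the call.
- bot.hand_in(): hands the job in, once; it reports no verdict.
Trained networks look in the newest picture that a camera, given by its name, has taken for a name from the list of things; names that differ only in an ending like _2 or _b are one class to them, and where a whole thing is asked for, a point or a joint stands for the part that bears it (a point fixed in the world has none). Each returns a list of dicts, best first, with "confidence" (0 to 1); they miss things now and then, are a little off and sometimes report something else, mostly with a low value. They report only what shows in the picture. A call takes as long as a camera call. They do not tell look-alikes from the thing itself.
- finder.find_in(camera, target): "bbox" ([left, top, width, height] in pixels, round what is visible of it).
- finder.place_of(camera, target): "location" ([column, row] in pixels: a listed point, or the origin of a listed thing).
The state is a dict: "t": time; "q": joint angles; "joint_vel": joint speeds; "joint_torque": joint torques, N m; "eef_pos": TCP position; "tool_rot": TCP orientation; "contact_force": force on the tool from outside, world axes, zero at the start; "torque": the same for the moment, N m; "gripper_width": opening from 0.0 (shut) to 1.0 (fully open).
Only numpy, scipy, OpenCV 4.12 (cv2) and the standard library are available. Lean on these libraries where they do the work, as an engineer would, in place of code of your own. Each camera call takes 0.05 s, during which the arm holds its last target. There are 200 camera calls.

## Task

The kitchen timer with the red dial needs charging: pull it straight up off the counter rail, against its spring catches, and stand it upright in the middle of the round black charging pad, setting it down without letting it fall. Leave the blue-dialled thermometer clipped on the rail, and do not push the mug or the pepper mill about.

Things in the scene. Friction and masses are not known exactly. Their poses are not given: they have to be found in the camera images.
- timer: clip-on timer, 160 g: white block 40 (x) x 48 (y) x 44 mm, red dial 33 mm across on top, dark display on its -x face; two grey legs 7 mm thick, 28 mm long, under its front and back faces, straddle the rail. Origin: centre of the legs' underside, z up; the block, to be gripped, spans 28 to 72 mm above it, the dial ends at 81. On the rail the origin is 42 mm up
- timer_grip (a point): middle of the timer's white block, 50 mm above the timer's origin, same axes. Ridges inside the legs are held under sprung noses in the rail, which let go at an upward pull of about 10 to 15 N; after 30 mm of lift the legs are clear of the rail
- thermometer: the other clip-on unit: the same shape, size and frame as the timer, but with a blue dial; clipped in the other place of the rail
- rail: counter rail, fixed: dark foot plate 100 (x) x 250 (y) x 12 mm, with a 14 mm thick aluminium strip along its y axis, top edge 70 mm above the work surface, and low black shoulders (to 75 mm) beside the two places at y = +55 and -55 mm; either may hold the timer. Origin: centre of the foot's underside, z up
- pad: charging pad, fixed: flat black disc 110 mm across and 8 mm high with a grey circle 68 mm across in its middle and a small green mark at its edge. Origin: centre of the underside
- mug: blue stoneware mug, 84 x 118 x 94 mm, loose bystander; origin: centre of the underside
- mill_1: wooden pepper mill, 58 mm across and 160 mm tall, loose bystander; origin: centre of the underside
Mind the look-alikes: they are no part of the job. Leave any orange look-alike of the timer alone. Several things look just like the pad: the one meant starts farthest from the robot's base.

How it is judged:
By the outcome, as a careful person would: the job done as asked, in the order asked, and still so for the second after the job is handed in, with the robot touching nothing.
It also fails if it takes over 38 s, if anything falls off the work surface, if the arm or the gripper's body presses on something with over 40 N, if the wrist force passes 120 N, or if a joint passes its speed limit or range.

## Working session

There is one attempt and no reset: what is moved stays moved. The work goes in short steps, Python scripts to look and compute and a tool call to move; the robot and the scene stay as the last step left them, time stands still between calls to the robot, and variables do not carry over. Pictures are saved under pics/ and viewed, about 8 in all and at most 12, crops included, and the job is handed in when it is done.

Besides the shell and the picture viewer there is one more tool, called after ">>>" as a command line: name --argument value ..., lists and objects as JSON in quotes. jog_arm: Moves the arm, as the interface text tells. Shift numbers are shares of 20 cm and turn numbers shares of 180 degrees, none past 1 either way. Its arguments: {"type":"object","properties":{"plan":{"type":"array","items":{"type":"object","properties":{"x":{"type":"number","minimum":-1,"maximum":1},"y":{"type":"number","minimum":-1,"maximum":1},"z":{"type":"number","minimum":-1,"maximum":1},"wx":{"type":"number","minimum":-1,"maximum":1},"wy":{"type":"number","minimum":-1,"maximum":1},"wz":{"type":"number","minimum":-1,"maximum":1}}}},"hand":{"type":"number"},"grip_force":{"type":"number"}},"required":["plan"]}

```bash
ls; mkdir -p pics
python3 - <<'E'
from station import monitor,cams,bot,finder
import cv2,numpy as np
o=monitor.get_obs();print({k:np.round(v,3) for k,v in o.items()},bot.grasp_offset)
for c in("scene","side"):
    im=cams.read_camera(c);cv2.imwrite(f"pics/{c}1.png",im[:,:,::-1])
    k=cams.get_calibration(c);print(c,k["fx"],k["cx"],k["cy"],np.round(k["extrinsics"],3).tolist())
    for t in("timer","timer_grip","thermometer","pad","rail","mug","mill_1"):
        print(t,[(np.round(d["location"],1).tolist(),round(d["confidence"],2)) for d in finder.place_of(c,t)])
E
```

```text
pics
{'t': np.float64(0.0), 'q': array([ 1.14 ,  0.478,  0.022,  1.556, -0.012,  1.109, -0.083]), 'joint_vel': array([ 0.002, -0.   ,  0.001, -0.   ,  0.   ,  0.001,  0.001]), 'joint_torque': array([ 0.0000e+00, -5.9644e+01,  1.6080e+00, -2.8119e+01,  1.3000e-02,
        1.0000e-02, -0.0000e+00]), 'eef_pos': array([ 0.214, -0.64 ,  0.23 ]), 'tool_rot': array([-0.001,  0.987,  0.161, -0.   ]), 'contact_force': array([ 0.23 , -0.284, -0.143]), 'torque': array([ 0.011, -0.021,  0.017]), 'gripper_width': np.float64(0.999)} 0.0187
scene 461.12331316166467 274.5273349483705 206.66364093870396 [[-0.728, -0.686, -0.003, 0.399], [-0.295, 0.318, -0.901, 0.233], [0.619, -0.655, -0.434, 0.812], [0.0, 0.0, 0.0, 1.0]]
timer [([201.1, 239.4], 0.67), ([251.7, 232.4], 0.58)]
timer_grip [([202.2, 221.5], 0.77)]
thermometer [([214.4, 250.9], 0.96)]
pad [([270.2, 310.0], 0.75), ([312.8, 225.5], 0.57)]
rail [([233.5, 254.6], 0.58), ([214.1, 249.7], 0.44)]
mug [([269.2, 195.5], 0.9)]
mill_1 [([120.9, 253.9], 0.68)]
side 473.26212966351636 277.92466418080613 205.47971831098556 [[0.999, 0.036, -0.005, -0.53], [0.019, -0.651, -0.759, 0.06], [-0.031, 0.758, -0.651, 1.188], [0.0, 0.0, 0.0, 1.0]]
timer [([331.4, 201.1], 0.89), ([282.9, 202.1], 0.67)]
timer_grip [([283.5, 183.2], 0.66), ([328.4, 187.8], 0.56), ([273.6, 267.2], 0.24)]
thermometer [([287.8, 172.6], 0.7)]
pad [([273.5, 268.4], 0.82), ([217.3, 178.1], 0.76)]
rail [([285.8, 199.1], 0.69)]
mug [([364.5, 288.6], 0.6)]
mill_1 [([358.5, 158.6], 0.59)]
```

View pics/scene1.png

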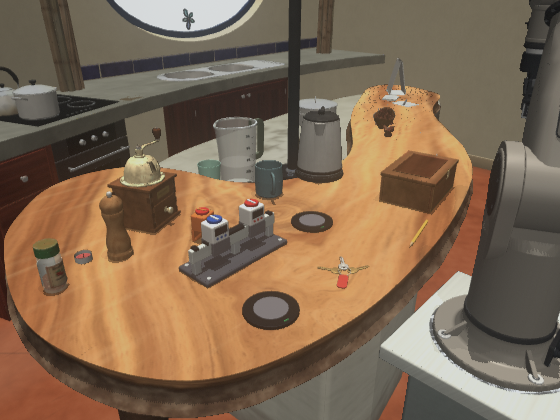

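View pics/side1.png

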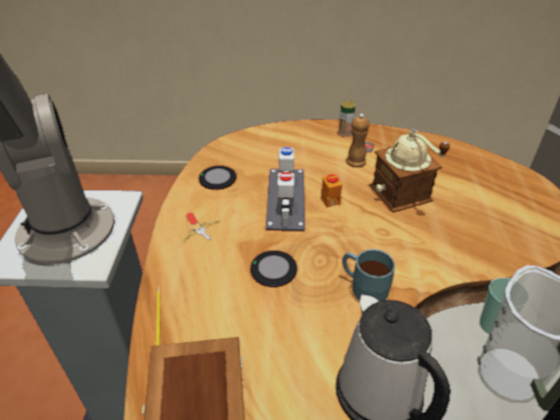

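Scene: red dial (251,205), the blue one (215,223), orange look-alike (202,220); pads at (271,309) and (312,222). Side: red (286,178), blue (287,155), orange (332,185); pads (217,178) and (273,268). The timer is the white block with the red dial on the rail.

```bash
cat > h.py <<'E'
from station import monitor,cams,bot,finder
import cv2,numpy as np
def ray(c,uv):
    k=cams.get_calibration(c);E=np.array(k["extrinsics"]);R,t=E[:3,:3],E[:3,3]
    d=R.T@np.array([(uv[0]-k["cx"])/k["fx"],(uv[1]-k["cy"])/k["fy"],1]);return -R.T@t,d
def onz(c,uv,z):
    p,d=ray(c,uv);return p+d*(z-p[2])/d[2]
def tri(a,b):
    A=0;B=0
    for c,uv in(("scene",a),("side",b)):
        p,d=ray(c,uv);d=d/np.linalg.norm(d);M=np.eye(3)-np.outer(d,d);A=A+M;B=B+M@p
    return np.linalg.solve(A,B)
def col(im,name,roi=None):
    h=cv2.cvtColor(im,cv2.COLOR_RGB2HSV);H,S,V=h[...,0].astype(int),h[...,1],h[...,2]
    m={"red":((H<5)|(H>172))&(S>150)&(V>110),"blue":(H>105)&(H<130)&(S>130)&(V>90)}[name].astype(np.uint8)
    n,l,s,ce=cv2.connectedComponentsWithStats(m)
    return sorted([(int(s[i,4]),np.round(ce[i],1).tolist(),s[i,:4].tolist()) for i in range(1,n) if s[i,4]>15],reverse=True)
E
python3 - <<'E'
from h import *
r=np.round
S=cv2.imread("pics/scene1.png")[:,:,::-1];D=cv2.imread("pics/side1.png")[:,:,::-1]
for n in("red","blue"):
    for im in(S,D): print(n,col(im,n)[:5])
for a,b in(((270.5,309),(217.3,177.5)),((312.5,221.5),(273.5,268))):
    for c,u in(("scene",a),("side",b)): p=onz(c,u,.008);print("pad",c,r(p,3),r(np.hypot(*p[:2]),3))
print("mug",onz("scene",(269.2,195.5),0),onz("side",(364.5,288.6),0))
print("mill",onz("scene",(120.9,253.9),0),onz("side",(358.5,158.6),0))
A=np.hstack([cv2.resize(S[185:285,170:300],None,fx=3.1,fy=4),cv2.resize(D[140:240,250:350],None,fx=3.9,fy=4)])
# equal scaling crops
A=np.hstack([cv2.resize(S[190:285,175:290],None,fx=3.4,fy=3.4,interpolation=3),cv2.resize(D[142:237,252:362],None,fx=3.4,fy=3.4,interpolation=3)])
cv2.imwrite("pics/crop.png",A[:,:,::-1]);print(A.shape)
E
```

```text
red [(110, [342.2, 281.0], [337, 275, 11, 13]), (59, [250.8, 202.9], [245, 199, 13, 8]), (56, [201.8, 211.2], [196, 208, 13, 7])]
red [(54, [191.3, 218.3], [187, 214, 9, 10]), (30, [285.5, 178.1], [281, 177, 10, 4]), (27, [332.9, 179.7], [328, 178, 10, 4])]
blue [(22, [210.4, 219.0], [207, 217, 9, 5])]
blue [(20, [286.2, 152.7], [282, 152, 9, 3])]
pad scene [0.347 0.225 0.008] 0.413
pad side [0.352 0.214 0.008] 0.412
pad scene [ 0.515 -0.109  0.008] 0.527
pad side [ 0.525 -0.12   0.008] 0.539
mug [ 0.72395216 -0.16383207  0.        ] [ 7.26919388e-01 -1.66999201e-01 -1.11022302e-16]
mill [0.74793237 0.30894181 0.        ] [0.75984536 0.32956306 0.        ]
(323, 765, 3)
```

View pics/crop.png

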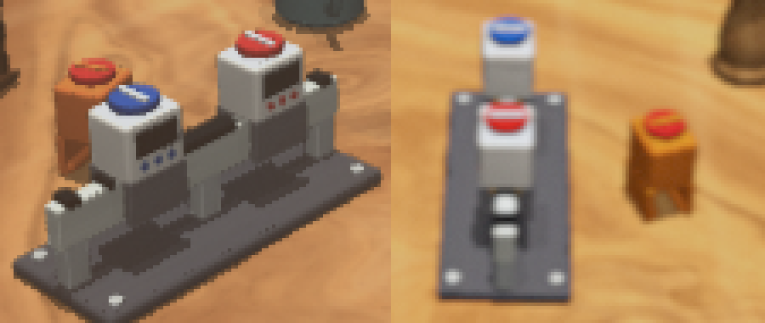

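Run:
```python
from h import *
r=lambda x:np.round(x,4).tolist()
for n,a,b,z in(("red",(251.2,202.9),(286.1,176.4),.1225),("blue",(214.1,219.4),(286.7,150.8),.1225),("orange",(92/3.4+175,69/3.4+190),((664-391)/3.4+252,122/3.4+142),.08)):
    print(n,r(tri(a,b)),r(onz("scene",a,z)),r(onz("side",b,z)))
f=lambda u:((u[0]-391)/3.4+252,u[1]/3.4+142)
C=[onz("side",f(u),.012) for u in((440,295),(570,297),(450,92),(567,92))]
for c in C:print("foot",r(c))
g=lambda u:(u[0]/3.4+175,u[1]/3.4+190)
for u in((15,262),(380,178),(112,322)):print("footscene",r(onz("scene",g(u),.012)))
```

```text
red [0.5474, 0.079, 0.1171] [0.5368, 0.0874, 0.1225] [0.5486, 0.0735, 0.1225]
blue [0.5463, 0.1894, 0.1172] [0.5355, 0.1964, 0.1225] [0.5476, 0.1836, 0.1225]
orange [0.6655, 0.1295, 0.0769] [0.6585, 0.1338, 0.08] [0.6659, 0.1268, 0.08]
foot [0.5022, 0.0044, 0.012]
foot [0.5965, 0.0051, 0.012]
foot [0.4971, 0.2529, 0.012]
foot [0.5957, 0.2557, 0.012]
footscene [0.5867, 0.2595, 0.012]
footscene [0.4876, 0.0215, 0.012]
footscene [0.4905, 0.259, 0.012]
```

>>> jog_arm --plan '[{"x": 0.45, "y": -0.48, "z": -0.06}, {"x": 0.9, "y": -0.95, "z": -0.12}, {"x": 0.9, "y": -0.95, "z": -0.12}, {"x": 0.9, "y": -0.95, "z": -0.12}, {"x": 0.9, "y": -0.95, "z": -0.12}, {"x": 0.9, "y": -0.95, "z": -0.12}, {"x": 0.9, "y": -0.95, "z": -0.12}, {"x": 0.9, "y": -0.95, "z": -0.12}, {"x": 0.9, "y": -0.95, "z": -0.12}]' --hand 1

```text
invalid input at $.plan[0]: expected keys x, y, z, wx, wy, wz
```

>>> jog_arm --plan '[{"x": 0.9, "y": -0.95, "z": -0.12}, {"x": 0.9, "y": -0.95, "z": -0.12}, {"x": 0.9, "y": -0.95, "z": -0.12}, {"x": 0.9, "y": -0.95, "z": -0.12}, {"x": 0.9, "y": -0.95, "z": -0.12}, {"x": 0.9, "y": -0.95, "z": -0.12}, {"x": 0.9, "y": -0.95, "z": -0.12}, {"x": 0.9, "y": -0.95, "z": -0.12}, {"x": 0.9, "y": -0.95, "z": -0.12}]'

```text
invalid input at $.plan[0]: expected keys x, y, z, wx, wy, wz
```

>>> jog_arm --plan '[{"x": 0.7, "y": -0.7, "z": -0.1, "wz": -0.397}, {"x": 0.7, "y": -0.7, "z": -0.1, "wz": -0.397}, {"x": 0.7, "y": -0.7, "z": -0.1, "wz": -0.397}, {"x": 0.7, "y": -0.7, "z": -0.1, "wz": -0.397}, {"x": 0.7, "y": -0.7, "z": -0.1, "wz": -0.397}, {"x": 0.7, "y": -0.7, "z": -0.1, "wz": -0.397}, {"x": 0.7, "y": -0.7, "z": -0.1, "wz": -0.397}, {"x": 0.7, "y": -0.7, "z": -0.1, "wz": -0.397}, {"x": 0.7, "y": -0.7, "z": -0.1, "wz": -0.397}, {"x": 0.7, "y": -0.7, "z": -0.1, "wz": -0.397}, {"x": 0.7, "y": -0.7, "z": -0.1, "wz": -0.397}, {"x": 0.7, "y": -0.7, "z": -0.1, "wz": -0.397}]'

```text
invalid input at $.plan[0]: expected keys x, y, z, wx, wy, wz
```

All six keys are needed.

>>> jog_arm --plan '[{"x": 0.45, "y": -0.48, "z": -0.06, "wx": 0, "wy": 0, "wz": 0}, {"x": 0.9, "y": -0.95, "z": -0.12, "wx": 0, "wy": 0, "wz": 0}, {"x": 0.9, "y": -0.95, "z": -0.12, "wx": 0, "wy": 0, "wz": 0}, {"x": 0.9, "y": -0.95, "z": -0.12, "wx": 0, "wy": 0, "wz": 0}, {"x": 0.9, "y": -0.95, "z": -0.12, "wx": 0, "wy": 0, "wz": 0}, {"x": 0.9, "y": -0.95, "z": -0.12, "wx": 0, "wy": 0, "wz": 0}, {"x": 0.9, "y": -0.95, "z": -0.12, "wx": 0, "wy": 0, "wz": 0}, {"x": 0.9, "y": -0.95, "z": -0.12, "wx": 0, "wy": 0, "wz": 0}, {"x": 0.9, "y": -0.95, "z": -0.12, "wx": 0, "wy": 0, "wz": 0}, {"x": 0.9, "y": -0.95, "z": -0.12, "wx": 0, "wy": 0, "wz": 0}]' --hand 1

```text
t: 1.63
eef_pos: [0.3237, -0.4043, 0.2554]
tool_rot: [0.0, 0.987, 0.16, -0.0]
contact_force: [-1.3, -0.2, -0.1]
gripper_width: 0.999
```

>>> jog_arm --plan '[{"x": 0.95, "y": -0.95, "z": -0.12, "wx": 0, "wy": 0, "wz": 0}, {"x": 0.95, "y": -0.95, "z": -0.12, "wx": 0, "wy": 0, "wz": 0}, {"x": 0.95, "y": -0.95, "z": -0.12, "wx": 0, "wy": 0, "wz": 0}, {"x": 0.95, "y": -0.95, "z": -0.12, "wx": 0, "wy": 0, "wz": 0}, {"x": 0.95, "y": -0.95, "z": -0.12, "wx": 0, "wy": 0, "wz": 0}, {"x": 0.95, "y": -0.95, "z": -0.12, "wx": 0, "wy": 0, "wz": 0}, {"x": 0.95, "y": -0.95, "z": -0.12, "wx": 0, "wy": 0, "wz": 0}, {"x": 0.95, "y": -0.95, "z": -0.12, "wx": 0, "wy": 0, "wz": 0}, {"x": 0.95, "y": -0.95, "z": -0.12, "wx": 0, "wy": 0, "wz": 0}, {"x": 0.95, "y": -0.95, "z": -0.12, "wx": 0, "wy": 0, "wz": 0}]'

```text
t: 2.47
eef_pos: [0.4434, -0.1663, 0.2787]
tool_rot: [0.0, 0.987, 0.158, -0.001]
contact_force: [0.4, -1.5, -1.3]
gripper_width: 1.001
```

>>> jog_arm --plan '[{"x": 0.85, "y": -0.98, "z": -0.1, "wx": 0, "wy": 0, "wz": -0.397}, {"x": 0.85, "y": -0.98, "z": -0.1, "wx": 0, "wy": 0, "wz": -0.397}, {"x": 0.85, "y": -0.98, "z": -0.1, "wx": 0, "wy": 0, "wz": -0.397}, {"x": 0.85, "y": -0.98, "z": -0.1, "wx": 0, "wy": 0, "wz": -0.397}, {"x": 0.85, "y": -0.98, "z": -0.1, "wx": 0, "wy": 0, "wz": -0.397}, {"x": 0.85, "y": -0.98, "z": -0.1, "wx": 0, "wy": 0, "wz": -0.397}, {"x": 0.85, "y": -0.98, "z": -0.1, "wx": 0, "wy": 0, "wz": -0.397}, {"x": 0.85, "y": -0.98, "z": -0.1, "wx": 0, "wy": 0, "wz": -0.397}, {"x": 0.85, "y": -0.98, "z": -0.1, "wx": 0, "wy": 0, "wz": -0.397}, {"x": 0.85, "y": -0.98, "z": -0.1, "wx": 0, "wy": 0, "wz": -0.397}, {"x": 0.85, "y": -0.98, "z": -0.1, "wx": 0, "wy": 0, "wz": -0.397}, {"x": 0.85, "y": -0.98, "z": -0.1, "wx": 0, "wy": 0, "wz": -0.397}]'

```text
t: 3.47
eef_pos: [0.5441, 0.0706, 0.2978]
tool_rot: [-0.0, 0.712, 0.702, -0.001]
contact_force: [-0.4, -0.2, 0.5]
gripper_width: 0.999
```

```bash
cat >> h.py <<'E'
def wray(k,uv):
    E=np.array(k["extrinsics"]);R,t=E[:3,:3],E[:3,3]
    x,y=(uv[0]-k["cx"])/k["fx"],(uv[1]-k["cy"])/k["fy"];th=np.hypot(x,y)+1e-12
    return -R.T@t,R.T@np.array([np.sin(th)*x/th,np.sin(th)*y/th,np.cos(th)])
def wonz(k,uv,z):
    p,d=wray(k,uv);return p+d*(z-p[2])/d[2]
E
python3 - <<'E'
from h import *
import json
k=cams.get_calibration("wrist");im=cams.read_camera("wrist")
json.dump({a:np.array(b).tolist() for a,b in k.items() if a in("fx","fy","cx","cy","extrinsics")},open("k1.json","w"))
cv2.imwrite("pics/w1.png",im[:,:,::-1])
for t in("timer","timer_grip","thermometer","pad","rail"):
    for d in finder.place_of("wrist",t):print(t,np.round(d["location"],1),round(d["confidence"],2),np.round(wonz(k,d["location"],{"timer":.042,"timer_grip":.092,"thermometer":.042,"pad":0,"rail":0}[t]),4))
for n in("red","blue"):
    for c in col(im,n)[:4]:print(n,c,np.round(wonz(k,c[1],.1215),4))
print(k["fx"],k["cx"],np.round(k["extrinsics"],3).tolist())
E
```

```text
timer [284.1 158.8] 0.78 [0.5445 0.0819 0.042 ]
timer [373.1 119.6] 0.61 [0.6559 0.1316 0.042 ]
timer_grip [286.6 167.9] 0.72 [0.5472 0.0796 0.092 ]
timer_grip [380.3 120.5] 0.67 [0.6503 0.1326 0.092 ]
timer_grip [284.5 159.2] 0.5 [0.545  0.0893 0.092 ]
thermometer [284.   69.4] 0.6 [0.5459 0.1923 0.042 ]
pad [145.9  64.3] 0.62 [0.3515 0.219  0.    ]
pad [272.  283.4] 0.59 [ 0.5229 -0.1191  0.    ]
rail [284.6 118.2] 0.92 [0.5458 0.1309 0.    ]
red (563, [287.4, 173.2], [272, 159, 32, 30]) [0.5478 0.0797 0.1215]
red (430, [389.4, 122.3], [377, 109, 26, 27]) [0.6512 0.1321 0.1215]
red (295, [126.5, 181.5], [117, 168, 21, 29]) [0.3721 0.0755 0.1215]
blue (626, [285.1, 63.3], [269, 48, 33, 31]) [0.5469 0.1889 0.1215]
325.19226210127806 283.8646968266876 [[1.0, -0.014, -0.001, -0.543], [-0.013, -0.956, 0.292, 0.017], [-0.005, -0.292, -0.957, 0.467], [0.0, 0.0, 0.0, 1.0]]
```

View pics/w1.png

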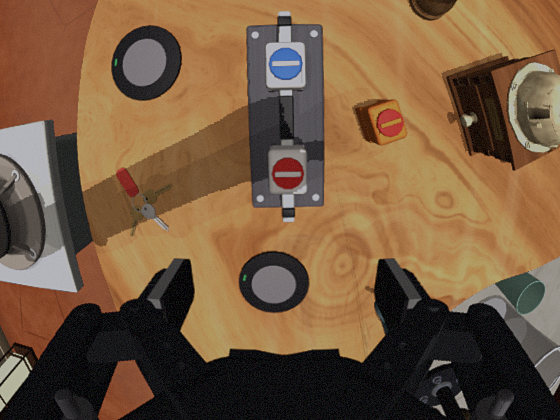

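The red dial on the white block is at (288,173), and the orange look-alike at (389,122). The far pad is at (274,281). The timer sits at about (0.5475, 0.0795) and its yaw is near zero.

>>> jog_arm --plan '[{"x": 0.045, "y": 0.017, "z": 0.2, "wx": 0, "wy": 0, "wz": -0.006}, {"x": 0.045, "y": 0.017, "z": 0.4, "wx": 0, "wy": 0, "wz": -0.006}, {"x": 0.045, "y": 0.017, "z": 0.6, "wx": 0, "wy": 0, "wz": -0.006}, {"x": 0.045, "y": 0.017, "z": 0.75, "wx": 0, "wy": 0, "wz": -0.006}, {"x": 0.045, "y": 0.017, "z": 0.75, "wx": 0, "wy": 0, "wz": -0.006}, {"x": 0.045, "y": 0.017, "z": 0.75, "wx": 0, "wy": 0, "wz": -0.006}, {"x": 0.045, "y": 0.017, "z": 0.75, "wx": 0, "wy": 0, "wz": -0.006}, {"x": 0.045, "y": 0.017, "z": 0.75, "wx": 0, "wy": 0, "wz": -0.006}]'

```text
t: 4.43
eef_pos: [0.5489, 0.0821, 0.1509]
tool_rot: [0.001, 0.703, 0.711, 0.001]
contact_force: [0.8, 1.2, -0.1]
gripper_width: 0.999
```

Run:
```python
from h import *
k=cams.get_calibration("wrist");im=cams.read_camera("wrist");o=monitor.get_obs()
cv2.imwrite("pics/w2.png",im[:,:,::-1])
for n in("red","blue"):
    for c in col(im,n)[:3]:print(n,c,np.round(wonz(k,c[1],.1225),4))
print(o["eef_pos"],o["tool_rot"],o["contact_force"],o["q"])
import json
print("pad",wonz(json.load(open("k1.json")),(274,281.5),.008))
```

```text
red (1630, [281.0, 242.3], [254, 219, 55, 49]) [0.5475 0.081  0.1225]
red (1007, [444.3, 153.1], [427, 132, 37, 43]) [0.6414 0.1357 0.1225]
red (487, [67.5, 217.9], [55, 199, 26, 39]) [0.4064 0.0931 0.1225]
blue (2201, [281.4, 48.3], [251, 20, 61, 57]) [0.5468 0.1881 0.1225]
[0.54876136 0.08200754 0.15082772] [0.00136017 0.70323926 0.71095143 0.00087315] [ 0.30002753 -0.41150563 -0.52882082] [ 0.2008099   0.43469705 -0.58315967  1.8932597   0.30309391  0.89858496
 -0.51915629]
pad [ 0.52644359 -0.11088522  0.008     ]
```

View pics/w2.png

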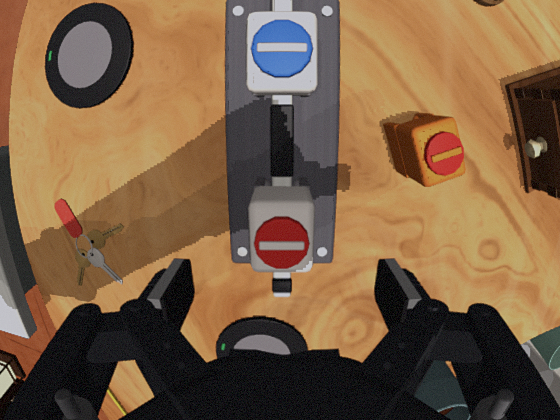

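Close up, the red-dial timer at (281,242) is centred between the fingers and there is clear space on both sides. Next I descend.

>>> jog_arm --plan '[{"x": -0.007, "y": -0.007, "z": 0.1, "wx": 0, "wy": 0, "wz": 0}, {"x": -0.007, "y": -0.007, "z": 0.2, "wx": 0, "wy": 0, "wz": 0}, {"x": -0.007, "y": -0.007, "z": 0.28, "wx": 0, "wy": 0, "wz": 0}, {"x": -0.007, "y": -0.007, "z": 0.34, "wx": 0, "wy": 0, "wz": 0}, {"x": -0.007, "y": -0.007, "z": 0.39, "wx": 0, "wy": 0, "wz": 0}, {"x": -0.007, "y": -0.007, "z": 0.39, "wx": 0, "wy": 0, "wz": 0}, {"x": -0.007, "y": -0.007, "z": 0.39, "wx": 0, "wy": 0, "wz": 0}, {"x": -0.007, "y": -0.007, "z": 0.39, "wx": 0, "wy": 0, "wz": 0}]'

```text
t: 5.15
eef_pos: [0.5484, 0.0808, 0.0738]
tool_rot: [0.002, 0.703, 0.711, 0.002]
contact_force: [-0.1, -0.8, 0.0]
gripper_width: 0.999
```

>>> jog_arm --plan '[{"x": 0, "y": 0, "z": 0, "wx": 0, "wy": 0, "wz": 0}, {"x": 0, "y": 0, "z": 0, "wx": 0, "wy": 0, "wz": 0}, {"x": 0, "y": 0, "z": 0, "wx": 0, "wy": 0, "wz": 0}, {"x": 0, "y": 0, "z": 0, "wx": 0, "wy": 0, "wz": 0}, {"x": 0, "y": 0, "z": 0, "wx": 0, "wy": 0, "wz": 0}, {"x": 0, "y": 0, "z": 0, "wx": 0, "wy": 0, "wz": 0}, {"x": 0, "y": 0, "z": 0, "wx": 0, "wy": 0, "wz": 0}, {"x": 0, "y": 0, "z": 0, "wx": 0, "wy": 0, "wz": 0}]' --hand -1 --grip_force 50

```text
t: 5.82
eef_pos: [0.5485, 0.0808, 0.0743]
tool_rot: [0.002, 0.703, 0.711, 0.002]
contact_force: [-1.0, -0.5, 6.3]
gripper_width: 0.463
```

Gripped at about 39 mm opening. Now I pull straight up.

>>> jog_arm --plan '[{"x": 0, "y": 0, "z": -0.02, "wx": 0, "wy": 0, "wz": 0}, {"x": 0, "y": 0, "z": -0.04, "wx": 0, "wy": 0, "wz": 0}, {"x": 0, "y": 0, "z": -0.07, "wx": 0, "wy": 0, "wz": 0}, {"x": 0, "y": 0, "z": -0.11, "wx": 0, "wy": 0, "wz": 0}, {"x": 0, "y": 0, "z": -0.16, "wx": 0, "wy": 0, "wz": 0}, {"x": 0, "y": 0, "z": -0.22, "wx": 0, "wy": 0, "wz": 0}, {"x": 0, "y": 0, "z": -0.28, "wx": 0, "wy": 0, "wz": 0}, {"x": 0, "y": 0, "z": -0.34, "wx": 0, "wy": 0, "wz": 0}, {"x": 0, "y": 0, "z": -0.4, "wx": 0, "wy": 0, "wz": 0}, {"x": 0, "y": 0, "z": -0.4, "wx": 0, "wy": 0, "wz": 0}, {"x": 0, "y": 0, "z": -0.4, "wx": 0, "wy": 0, "wz": 0}]'

```text
t: 6.73
eef_pos: [0.5487, 0.0809, 0.1553]
tool_rot: [0.003, 0.703, 0.711, 0.002]
contact_force: [-1.2, 1.0, -2.8]
gripper_width: 0.463
```

Run:
```python
from h import *
o=monitor.get_obs();k=cams.get_calibration("wrist");w=cams.read_camera("wrist");d=cams.read_camera("side");s=cams.read_camera("scene")
print(o["eef_pos"],o["tool_rot"],o["contact_force"],o["gripper_width"])
for n in("red","blue"):
    for c in col(w,n)[:3]:print(n,c,np.round(wonz(k,c[1],.1225),4))
A=np.hstack([w[:,:,::1],np.vstack([cv2.resize(s[120:300,150:330],(240,210)),cv2.resize(d[110:290,230:410],(240,210))])])
cv2.imwrite("pics/l1.png",A[:,:,::-1])
```

```text
[0.54872654 0.08087685 0.15532527] [0.00268926 0.7033783  0.71080684 0.0023177 ] [-1.24195874  0.96547397 -2.80224973] 0.46265768018472214
red (3402, [283.7, 319.5], [241, 289, 86, 65]) [0.5497 0.0211 0.1225]
red (981, [440.6, 150.4], [423, 130, 37, 42]) [0.6412 0.1353 0.1225]
red (481, [68.8, 216.1], [56, 197, 27, 39]) [0.4048 0.0919 0.1225]
blue (2069, [281.2, 47.7], [252, 20, 59, 56]) [0.5466 0.1881 0.1225]
```

View pics/l1.png

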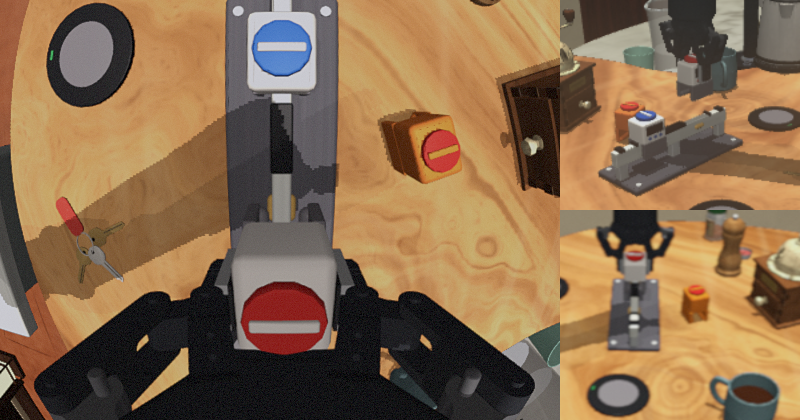

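The timer is lifted clear; the side insets show it hanging upright with the thermometer still clipped. Next I fit the pad's grey disc precisely.

Run:
```python
from h import *
import json
k=json.load(open("k1.json"))
def fit(im,f,seed,thr,z=.008):
    h=cv2.cvtColor(im,cv2.COLOR_BGR2HSV);g=(h[...,1]<70)&(h[...,2]>thr)
    n,l,s,c=cv2.connectedComponentsWithStats(g.astype(np.uint8),connectivity=4);i=l[seed[1],seed[0]]
    m=(l==i).astype(np.uint8);ct=max(cv2.findContours(m,0,1)[0],key=len)[:,0]
    P=np.array([f(u,z)[:2] for u in ct]);(q,r)=cv2.minEnclosingCircle((P*1000).astype(np.float32))
    A=np.c_[2*P,np.ones(len(P))];x=np.linalg.lstsq(A,(P**2).sum(1),rcond=None)[0]
    print(s[i],np.round(x[:2],4),"r",round(float(np.sqrt(x[2]+x[0]**2+x[1]**2)),4),"mec",np.round(q,1),round(r,1),h[seed[1],seed[0]])
w=cv2.imread("pics/w1.png")
fit(w,lambda u,z:wonz(k,u,z),(272,286),70)
fit(w,lambda u,z:wonz(k,u,z),(145,62),70)
fit(cv2.imread("pics/scene1.png"),lambda u,z:onz("scene",u,z),(312,221),70)
fit(cv2.imread("pics/side1.png"),lambda u,z:onz("side",u,z),(273,268),70)
# held dial centre
k2=cams.get_calibration("wrist");print("held dial",wonz(k2,(284.5,319),.204))
```

```text
[ 251  266   45   37 1322] [ 0.5251 -0.1165] r 0.0336 mec [ 525.  -116.4] 34.5 [165  17 122]
[ 122   39   45   47 1634] [0.3513 0.2218] r 0.0338 mec [351.2 221.9] 34.7 [163  14 125]
[299 214  26  13 276] [ 0.5239 -0.1159] r 0.0344 mec [ 524.5 -116. ] 36.8 [  5  21 132]
[258 255  32  24 602] [ 0.5244 -0.1152] r 0.0353 mec [ 524.1 -115. ] 36.6 [165   7 148]
held dial [0.54768397 0.08420785 0.204     ]
```

>>> jog_arm --plan '[{"x": -0.1, "y": -0.013, "z": 0, "wx": 0, "wy": 0, "wz": 0}, {"x": -0.23, "y": -0.03, "z": 0, "wx": 0, "wy": 0, "wz": 0}, {"x": -0.36, "y": -0.047, "z": 0, "wx": 0, "wy": 0, "wz": 0}, {"x": -0.49, "y": -0.065, "z": 0, "wx": 0, "wy": 0, "wz": 0}, {"x": -0.62, "y": -0.082, "z": 0, "wx": 0, "wy": 0, "wz": 0}, {"x": -0.75, "y": -0.1, "z": 0, "wx": 0, "wy": 0, "wz": 0}, {"x": -0.86, "y": -0.114, "z": 0, "wx": 0, "wy": 0, "wz": 0}, {"x": -0.95, "y": -0.125, "z": 0, "wx": 0, "wy": 0, "wz": 0}, {"x": -0.985, "y": -0.13, "z": 0, "wx": 0, "wy": 0, "wz": 0}, {"x": -0.985, "y": -0.13, "z": 0, "wx": 0, "wy": 0, "wz": 0}, {"x": -0.985, "y": -0.13, "z": 0, "wx": 0, "wy": 0, "wz": 0}]'

```text
t: 7.8
eef_pos: [0.5236, -0.1157, 0.1533]
tool_rot: [0.001, 0.703, 0.711, 0.001]
contact_force: [0.2, 1.1, -2.2]
gripper_width: 0.465
```

>>> jog_arm --plan '[{"x": 0, "y": 0.004, "z": 0.1, "wx": 0, "wy": 0, "wz": 0}, {"x": 0, "y": 0.004, "z": 0.2, "wx": 0, "wy": 0, "wz": 0}, {"x": 0, "y": 0.004, "z": 0.3, "wx": 0, "wy": 0, "wz": 0}, {"x": 0, "y": 0.004, "z": 0.39, "wx": 0, "wy": 0, "wz": 0}, {"x": 0, "y": 0.004, "z": 0.46, "wx": 0, "wy": 0, "wz": 0}, {"x": 0, "y": 0.004, "z": 0.5, "wx": 0, "wy": 0, "wz": 0}, {"x": 0, "y": 0.004, "z": 0.53, "wx": 0, "wy": 0, "wz": 0}, {"x": 0, "y": 0.004, "z": 0.53, "wx": 0, "wy": 0, "wz": 0}, {"x": 0, "y": 0.004, "z": 0.53, "wx": 0, "wy": 0, "wz": 0}]'

```text
t: 8.55
eef_pos: [0.5252, -0.115, 0.0477]
tool_rot: [0.001, 0.703, 0.711, 0.001]
contact_force: [0.8, -0.5, -2.1]
gripper_width: 0.461
```

Run:
```python
from h import *
d=cams.read_camera("side");s=cams.read_camera("scene")
A=np.hstack([cv2.resize(s[140:250,260:370],(400,400)),cv2.resize(d[200:310,220:330],(400,400))])
cv2.imwrite("pics/p1.png",A[:,:,::-1])
```

```text
(no output)
```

View pics/p1.png

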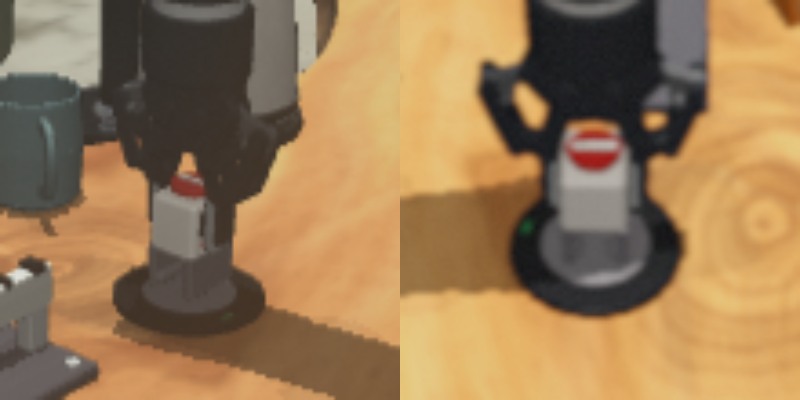

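Held upright and centred just above the grey circle. Lower slowly, watching the force.

>>> jog_arm --plan '[{"x": -0.003, "y": 0, "z": 0.01, "wx": 0, "wy": 0, "wz": 0}, {"x": -0.003, "y": 0, "z": 0.02, "wx": 0, "wy": 0, "wz": 0}, {"x": -0.003, "y": 0, "z": 0.028, "wx": 0, "wy": 0, "wz": 0}, {"x": -0.003, "y": 0, "z": 0.028, "wx": 0, "wy": 0, "wz": 0}, {"x": -0.003, "y": 0, "z": 0.028, "wx": 0, "wy": 0, "wz": 0}]'

```text
t: 9.07
eef_pos: [0.5254, -0.1162, 0.0425]
tool_rot: [0.002, 0.703, 0.711, 0.002]
contact_force: [-0.2, -0.4, -2.4]
gripper_width: 0.463
```

>>> jog_arm --plan '[{"x": 0, "y": 0, "z": 0.004, "wx": 0, "wy": 0, "wz": 0}, {"x": 0, "y": 0, "z": 0.007, "wx": 0, "wy": 0, "wz": 0}, {"x": 0, "y": 0, "z": 0.007, "wx": 0, "wy": 0, "wz": 0}]'

```text
t: 9.32
eef_pos: [0.5254, -0.1161, 0.041]
tool_rot: [0.002, 0.703, 0.711, 0.002]
contact_force: [-0.1, -0.7, -1.0]
gripper_width: 0.46
```

>>> jog_arm --plan '[{"x": 0, "y": 0, "z": 0.004, "wx": 0, "wy": 0, "wz": 0}, {"x": 0, "y": 0, "z": 0.006, "wx": 0, "wy": 0, "wz": 0}, {"x": 0, "y": 0, "z": 0.006, "wx": 0, "wy": 0, "wz": 0}]'

```text
t: 9.57
eef_pos: [0.5255, -0.1161, 0.0403]
tool_rot: [0.002, 0.703, 0.711, 0.001]
contact_force: [-1.3, -0.0, 4.1]
gripper_width: 0.463
```

Contact at 4 N upward, at the expected height. Release.

>>> jog_arm --plan '[{"x": 0, "y": 0, "z": 0, "wx": 0, "wy": 0, "wz": 0}, {"x": 0, "y": 0, "z": 0, "wx": 0, "wy": 0, "wz": 0}, {"x": 0, "y": 0, "z": 0, "wx": 0, "wy": 0, "wz": 0}, {"x": 0, "y": 0, "z": 0, "wx": 0, "wy": 0, "wz": 0}, {"x": 0, "y": 0, "z": 0, "wx": 0, "wy": 0, "wz": 0}, {"x": 0, "y": 0, "z": 0, "wx": 0, "wy": 0, "wz": 0}, {"x": 0, "y": 0, "z": 0, "wx": 0, "wy": 0, "wz": 0}, {"x": 0, "y": 0, "z": 0, "wx": 0, "wy": 0, "wz": 0}]' --hand 1

```text
t: 10.23
eef_pos: [0.5255, -0.1161, 0.0403]
tool_rot: [0.002, 0.703, 0.711, 0.001]
contact_force: [-0.2, -0.2, 0.8]
gripper_width: 1.0
```

>>> jog_arm --plan '[{"x": 0, "y": 0, "z": -0.08, "wx": 0, "wy": 0, "wz": 0}, {"x": 0, "y": 0, "z": -0.2, "wx": 0, "wy": 0, "wz": 0}, {"x": 0, "y": 0, "z": -0.35, "wx": 0, "wy": 0, "wz": 0}, {"x": 0, "y": 0, "z": -0.5, "wx": 0, "wy": 0, "wz": 0}, {"x": 0, "y": 0, "z": -0.7, "wx": 0, "wy": 0, "wz": 0}, {"x": 0, "y": 0, "z": -0.85, "wx": 0, "wy": 0, "wz": 0}, {"x": 0, "y": 0, "z": -0.9, "wx": 0, "wy": 0, "wz": 0}, {"x": 0, "y": 0, "z": -0.9, "wx": 0, "wy": 0, "wz": 0}, {"x": 0, "y": 0, "z": -0.9, "wx": 0, "wy": 0, "wz": 0}]'

```text
t: 10.98
eef_pos: [0.5244, -0.1163, 0.22]
tool_rot: [0.002, 0.703, 0.711, 0.001]
contact_force: [-0.5, 0.5, -0.3]
gripper_width: 1.0
```

Run:
```python
from h import *
k=cams.get_calibration("wrist");w=cams.read_camera("wrist");d=cams.read_camera("side");s=cams.read_camera("scene")
for c in col(w,"red")[:3]:print(c,np.round(wonz(k,c[1],.0885),4))
a=[c[1] for c in col(s,"red")];b=[c[1] for c in col(d,"red")];print(a,b)
A=np.hstack([cv2.resize(s[130:290,180:340],(400,400)),cv2.resize(d[140:300,230:390],(400,400))])
cv2.imwrite("pics/p2.png",A[:,:,::-1])
for t in ("mug","mill_1"): print(t,[[np.round(q["location"],1) for q in finder.place_of(c,t)] for c in("scene","side")])
```

```text
(712, [283.9, 194.3], [267, 178, 35, 34]) [ 0.5254 -0.1167  0.0885]
(459, [104.4, 43.4], [94, 27, 23, 34]) [0.3593 0.0268 0.0885]
[[342.2, 281.1], [202.0, 211.2], [311.3, 194.1]] [[191.4, 218.3], [273.0, 246.2], [332.9, 179.7]]
mug [[array([270. , 197.4])], [array([361.8, 288.2])]]
mill_1 [[array([120.5, 257.3])], [array([356.3, 160. ])]]
```

View pics/p2.png

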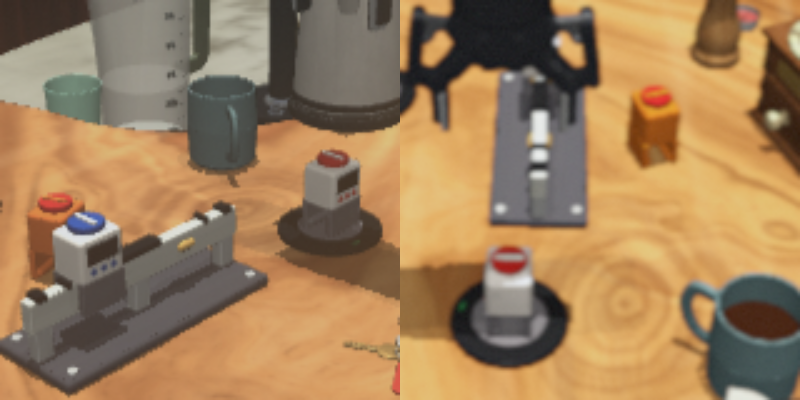

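The timer stands upright in the middle of the pad, at (333,160) in the left crop and (510,260) in the right one. The thermometer is still clipped and the robot is clear.

```bash
python3 -c "
from station import bot
print(bot.hand_in())"
```

```text
the job is handed in; nothing more can be done
None
```

The red-dial timer is off the rail and standing upright in the middle of the far charging pad. I handed the job in at about 11 s of robot time. It was lowered until the gripper felt about 4 N of contact, then released and the gripper raised clear.

- **Position:** the last wrist picture puts the dial at (0.525, -0.117), and the pad centre was fitted at (0.525, -0.116).
- **Other things:** the thermometer is still clipped on the rail, and the orange look-alike was not touched. The networks put the mug and mill within 4 px of where they first found them, which is their normal scatter.
- **Disagreement:** the scene and side cameras put hand-picked points up to about 1.5 cm apart. I settled the pad by circle fits, which agreed to about 1.5 mm across all three cameras. I placed the timer from the wrist camera.

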